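# Slide the screw tins home into the bench rack

### The job

Put the two loose flat screw tins away: slide each one upright along the bench into its own free stall of the divided plywood rack, fully home against the back board. Do not lift or tip the tins, and leave the tin already in the rack and everything else on the bench where it is.

Things in the scene. Friction and masses are not known exactly. Their poses are not given: they have to be found in the camera images.
- rack: plywood rack fixed on the bench, 112 mm deep (its x), 388 wide (its y): three stalls side by side, open on top and at the front (-x side), no floor. Stalls 116 mm wide, 100 deep; partitions 10 thick, 45 high; back board 12 thick, 60 high. Origin: centre of its footprint on the bench; front ends at its x = -56 mm, inner face of the back board at +44. Cork discs in free stalls are flat.
- stall_0 (a point): point on the bench where the centre of a tin stands when it is in the left (+y) stall, midway between the partitions and touching the back board; same axes as the rack (x points into the stall, z up)
- stall_1 (a point): point on the bench where the centre of a tin stands when it is in the middle stall, midway between the partitions and touching the back board; same axes as the rack (x points into the stall, z up)
- stall_2 (a point): point on the bench where the centre of a tin stands when it is in the right (-y) stall, midway between the partitions and touching the back board; same axes as the rack (x points into the stall, z up)
- tin_a: loose tin, standing in front of the rack, to one side: flat round screw tin with a pressed lid, bare steel, 96 mm diameter, 60 mm tall, 0.3 to 0.6 kg, slides at some 3 to 10 N (too wide to grasp: push it along the bench); origin at the centre of its underside, z up its axis. 
- tin_b: the same kind of loose tin, standing on the other side: flat round screw tin with a pressed lid, bare steel, 96 mm diameter, 60 mm tall, 0.3 to 0.6 kg, slides at some 3 to 10 N (too wide to grasp: push it along the bench); origin at the centre of its underside, z up its axis. 
- tin_parked: the same kind of tin, already standing home in one of the three stalls (any of them): 96 mm diameter, 60 mm tall; origin at the centre of its underside
- glue_bottle: white glue bottle, 58 mm diameter, 170 mm tall, standing to the left of the rack. A bystander: leave it where it is. Origin at its underside.
- metal_can: bare aluminium can, 65 mm diameter, 150 mm tall (slimmer and taller than the tins), standing to the right of the rack. A bystander: leave it where it is. Origin at its underside.
- tape_measure: tape measure, block 66 x 36 x 60 mm, standing on its edge to the right of the right-hand tin. A bystander: leave it where it is. Origin at its underside.
- hammer: hammer lying well to the left, about 0.26 m long, along its x. A bystander: leave it where it is. Origin at its underside.
- screwdriver: screwdriver lying to the right, about 0.2 m long, along its x. A bystander: leave it where it is. Origin at its underside.
- wrench: wrench lying behind the rack, about 0.16 m long, along its x. A bystander: leave it where it is. Origin at its underside.
There are look-alikes about, which are no part of the job. What is shaped like the tin_b but black or yellow is not meant.

How it is judged:
By the outcome, as a careful person would: the job done as asked, in the order asked, and still so for the second after the job is handed in, with the robot touching nothing.
It also fails if it takes over 61 s, if anything falls off the work surface, if the arm or the gripper's body presses on something with over 40 N, if the wrist force passes 120 N, or if a joint passes its speed limit or range.

### The arm

A 6-joint arm with a two-finger parallel gripper is mounted at the origin on the work surface. World frame = base frame: x ahead of the robot, y to its left, z up, the work surface at z = 0. Lengths are in m, angles in degrees, forces in N, time in s.
With the tool pointing down it reaches from about 0.4 to 0.825 m from the base axis. Payload 7 kg.
Tool frame: the origin (TCP) lies midway between the tips of the shut fingers; the grasp point (between the pads) lies 19 mm behind it; z points along the fingers, y is the line along which they close (so a half turn about z gives the same grasp; the last joint's range is limited). The gripper opens to 88 mm and grips with 3 to 60 N. Pads are 19 mm wide; open, the fingers measure 130 mm over their backs; the gripper's body (78 mm by 193 mm) begins 47 mm behind the grasp point.
Start: joints at [82.512, 20.546, 0.682, 0, -70.136, -16.507], TCP at [0.275, 0.617, 0.227] pointing down, gripper open.
Joint ranges: [-176.03, 176.03], [-82.01, 121.73], [-58.28, 71.71], [-173.87, 95.51], [-174.79, -0.11], [-173.66, 173.66]. Speed limits (degrees/s): [136.94, 136.94, 172.46, 180, 180, 180].

### API

Orientations are given as [roll, pitch, yaw] about the fixed x, y, z axes, in that order (R = Rz(yaw) Ry(pitch) Rx(roll)).
In Python, from plant import get_state, optics, order gives the robot as it stands. The module is installed in compiled form; this text tells all that it offers.
- The arm moves only by the tool send_rows, never from a script. Its argument "moves" is a list of rows, each an object with "slide": the shift along the tool's x, y, z as a fraction of full scale, a list of three; "turn": the turn about the tool's z as a fraction of full scale; "gripper": the opening, from 0 (shut) to 1 (fully open). A call has exactly 5 rows; each row is the pose to reach, as a shift and turn from the pose commanded when the call began, along the tool's axes at that moment; what a row does not reach only later rows make up. Full scale, the value 1, is 150 mm for a shift and 90 degrees for a turn. A row lasts 1/12 s, in which the tool goes at most 41.7 mm and 7.16 degrees, less where a joint would pass 70% of its speed; a pose out of reach is approached as far as the arm can. A call with a number of a shift or a turn outside -1 to 1 is refused whole. A call with a gripper value outside its range is refused whole. The fingers move at their own pace and stop on an object; "newtons" is the grip in N (left out, the last holds). Time passes only in rows, so rows that repeat a pose let the fingers close, or fill a call up. It gives the time, the measured TCP pose, the force, the opening and the grip force at its end, in the units of the state.
- get_state(): the state, without advancing time (a new reading comes with each control period).
- optics.capture(name): name is "scene" or "top" or "wrist"; returns a dict with "img" (480x640x3 uint8, red, green, blue), "intrinsics" (3x3 intrinsics, pixels), "origin" and "attitude" of the camera in the world. Camera axes: x right, y down, z forward; pixel columns grow to the right and rows downward; lengths in m; the calibration is good to about 2 mm. A picture is of the moment at which its call begins. There is no depth.
- order.close_job(): hands the job in; it is judged then, once.
Trained networks look in the newest picture that a camera, given by its name, has taken for a name from the list of things; names that differ only in an ending like _2 or _b are one class to them, and where a whole thing is asked for, a point or a joint stands for the part that bears it (a point fixed in the world has none). Each returns a list of dicts, best first, with "p" (0 to 1); they miss things now and then, are a little off and sometimes report something else, mostly with a low value. They report only what shows in the picture. A call takes as long as a camera call. They do not tell look-alikes from the thing itself.
- optics.look_for(camera, name): "location" ([x, y, z] in m, in world coordinates, good to about 4 mm: the middle of the surface that is visible of it).
The state is a dict: "time_s": time; "joints": joint angles; "qd": joint speeds; "joint_torque": joint torques, N m; "tcp_pos": TCP position; "eef_rot": TCP orientation; "contact_force": force on the tool from outside, world axes, zero at the start; "moment": the same for the moment, N m; "gripper_width": finger opening in m; "gripper_force": force on a finger pad.
Only numpy, scipy, OpenCV 4.12 (cv2) and the standard library are available. Lean on these libraries where they do the work, as an engineer would, in place of code of your own. Each camera call takes 0.05 s, during which the arm holds its last target. There are 200 camera calls.

## Working session

There is one attempt and no reset: what is moved stays moved. The work goes in short steps, Python scripts to look and compute and a tool call to move; the robot and the scene stay as the last step left them, time stands still between calls to the robot, and variables do not carry over. Pictures are saved under pics/ and viewed, at most 10 in all, crops included, and the job is handed in when it is done.

Besides the shell and the picture viewer there is one more tool, called after ">>>" as a command line: name --argument value ..., lists and objects as JSON in quotes. send_rows: Moves the arm, as the interface text tells. Shift numbers are shares of 150 mm and turn numbers shares of 90 degrees, none past 1 either way. Its arguments: {"type":"object","properties":{"moves":{"type":"array"},"newtons":{"type":"number"}},"required":["moves"]}

```bash
mkdir -p pics; python3 - <<'E'
from plant import get_state, optics, order
import cv2
for n in ("top","scene"):
    c=optics.capture(n); cv2.imwrite(f"pics/{n}0.png",c["img"][:,:,::-1])
    print(n,c["intrinsics"],c["origin"],c["attitude"])
    for t in ("tin_a","rack","glue_bottle","metal_can","tape_measure"):
        print(t,[( [round(float(v),3) for v in d["location"]],round(d["p"],2)) for d in optics.look_for(n,t)])
s=get_state();print(s["time_s"],s["tcp_pos"],s["eef_rot"],s["contact_force"],s["gripper_width"])
E
```

```text
top [[435.0311038    0.         313.48997239]
 [  0.         435.0311038  235.9292481 ]
 [  0.           0.           1.        ]] [ 0.33299529 -0.00824164  1.1911084 ] [-169.10773364    0.66870526  -88.47597664]
tin_a [([0.324, -0.354, 0.058], 0.94), ([0.499, -0.218, 0.06], 0.83), ([0.465, 0.199, 0.058], 0.71)]
rack [([0.691, 0.061, 0.042], 0.95), ([0.656, 0.384, 0.107], 0.68)]
glue_bottle [([0.657, 0.386, 0.108], 0.9)]
metal_can [([0.662, -0.325, 0.14], 0.82)]
tape_measure [([0.457, -0.408, 0.059], 0.69), ([0.694, 0.062, 0.041], 0.28)]
scene [[570.88237089   0.         313.4639034 ]
 [  0.         570.88237089 234.49609449]
 [  0.           0.           1.        ]] [ 1.38105039 -0.90497513  1.13714047] [-132.1871804   -0.4522551   41.6814998]
tin_a [([0.346, -0.369, 0.056], 0.88), ([0.37, -0.235, 0.054], 0.85), ([0.693, 0.026, 0.037], 0.73), ([0.518, -0.233, 0.056], 0.7), ([0.474, 0.182, 0.056], 0.61), ([0.377, -0.103, 0.054], 0.58)]
rack [([0.694, 0.025, 0.038], 0.59)]
glue_bottle [([0.68, 0.381, 0.082], 0.85), ([0.423, -0.559, 0.019], 0.32)]
metal_can [([0.687, -0.356, 0.11], 0.75), ([0.826, -0.099, 0.004], 0.2)]
tape_measure [([0.474, -0.421, 0.048], 0.66)]
0.6 [0.27448903 0.61663842 0.22659621] [-1.79997210e+02  1.01996452e-03 -2.39931218e+01] [-0.59917067  0.13257255  0.70384995] 0.08801745474103118
```

View pics/top0.png

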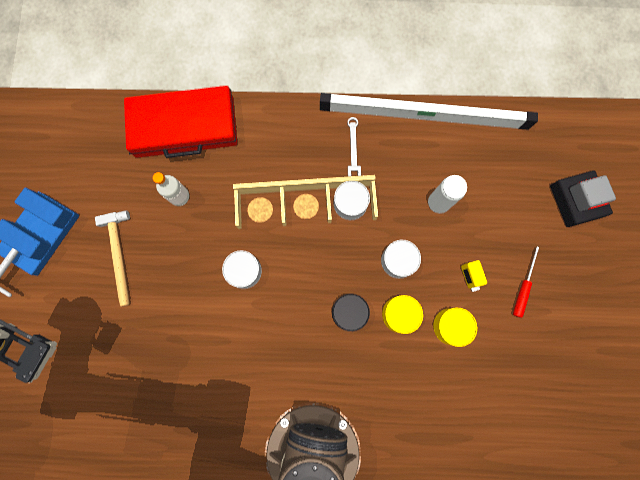

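View pics/scene0.png

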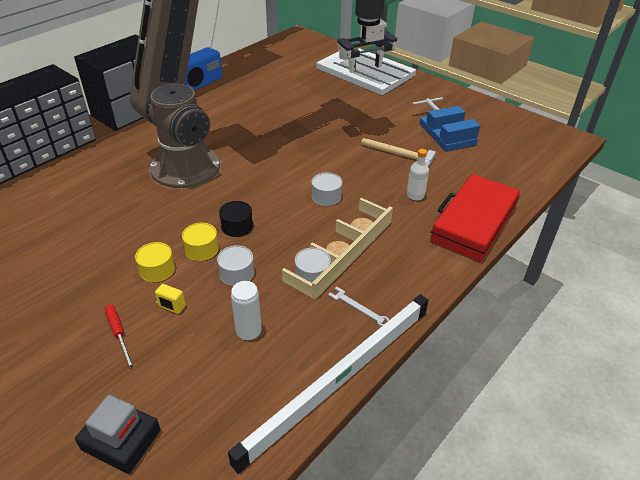

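Both pictures show the parked tin (352,199 top) in the right stall, with the left and middle stalls free. The bare steel tins are at (241,269) and (402,259); the yellow and black ones are look-alikes. Next I'll refine the positions from an enlarged crop.

```bash
cat > h.py <<'E'
import numpy as np, cv2
from scipy.spatial.transform import Rotation as R
from plant import get_state, optics, order
def px2w(c,uv,z):
    uv=np.atleast_2d(np.array(uv,float)); K=np.array(c["intrinsics"])
    d=np.c_[uv,np.ones(len(uv))]@np.linalg.inv(K).T
    d=R.from_euler("xyz",c["attitude"],degrees=True).apply(d)
    o=np.array(c["origin"]); return o+d*((z-o[2])/d[:,2])[:,None]
def w2px(c,p):
    q=R.from_euler("xyz",c["attitude"],degrees=True).inv().apply(np.atleast_2d(p)-np.array(c["origin"]))
    q=q@np.array(c["intrinsics"]).T; return q[:,:2]/q[:,2:]
def circ(c,x,y,z=.06,r=.048):
    a=np.linspace(0,2*np.pi,60); return w2px(c,np.c_[x+r*np.cos(a),y+r*np.sin(a),0*a+z])
def rackpts(x,y,yaw):
    f=lambda P:np.c_[np.array(P)[:,:2]@np.array([[np.cos(yaw),np.sin(yaw)],[-np.sin(yaw),np.cos(yaw)]])+[x,y],np.array(P)[:,2]]
    L=[f([(.044,-.194,.06),(.056,-.194,.06),(.056,.194,.06),(.044,.194,.06),(.044,-.194,.06)])]
    for k in(-189,-63,63,189):
        k/=1000;L.append(f([(.044,k-.005,.045),(-.056,k-.005,.045),(-.056,k+.005,.045),(.044,k+.005,.045)]))
    return L
E
cat > fit.py <<'E'
from h import *
from scipy.optimize import minimize
import sys
c=optics.capture("top"); im=c["img"]
hsv=cv2.cvtColor(im,cv2.COLOR_RGB2HSV)
# rack: fit on pale-ply mask
m=((hsv[...,0]>18)&(hsv[...,0]<34)&(hsv[...,1]>40)&(hsv[...,1]<150)&(hsv[...,2]>140)).astype(np.uint8)
D=None
def mask(p):
    o=np.zeros((480,640),np.uint8)
    for q in rackpts(*p): cv2.fillPoly(o,[np.round(w2px(c,q)*16).astype(np.int32)],255,cv2.LINE_AA,4)
    return o/255.
mb=cv2.GaussianBlur(m.astype(float),(0,0),1)
def cost(p): return -(mask(p)*mb).sum()+0.5*mask(p).sum()
best=min((minimize(cost,[x,y,w],method="Nelder-Mead",options=dict(initial_simplex=[[x,y,w],[x+.02,y,w],[x,y+.02,w],[x,y,w+.05]])) for x in(.68,.70) for y in(.03,.06) for w in(0,.05,-.05)),key=lambda r:r.fun)
rk=best.x; print("rack",rk[0],rk[1],np.degrees(rk[2]),best.fun)
g=cv2.GaussianBlur(cv2.cvtColor(im,cv2.COLOR_RGB2GRAY),(0,0),.7).astype(np.float32)
def edge(x,y):
    a=circ(c,x,y,r=.046).astype(np.float32); b=circ(c,x,y,r=.051).astype(np.float32)
    s=lambda q:cv2.remap(g,q[:,0].copy(),q[:,1].copy(),1).ravel()
    return np.clip(s(a)-s(b),0,80).sum()
T=[]
for x0,y0 in [tuple(map(float,a.split(","))) for a in sys.argv[1:]]:
    t=max(((edge(x0+i,y0+j),x0+i,y0+j) for i in np.arange(-.015,.016,.001) for j in np.arange(-.015,.016,.001)))
    print("tin",np.round(t,3)); T.append(t[1:])
S=4; v=cv2.resize(im[150:350,210:440],None,fx=3.4,fy=2.9)[:,:,::-1].copy(); 
def dr(q): cv2.polylines(v,[np.round((q-[210,150])*[3.4,2.9]).astype(np.int32)],False,(255,0,0),1)
for q in rackpts(*rk): dr(w2px(c,q))
for t in T: dr(circ(c,*t))
cv2.imwrite(f"pics/fit{get_state()['time_s']:.2f}.png",v)
Rw=np.array([[np.cos(rk[2]),-np.sin(rk[2])],[np.sin(rk[2]),np.cos(rk[2])]])
for k,y in enumerate((.126,0,-.126)): print("stall",k,np.round(Rw@[-.004,y]+rk[:2],4))
E
python3 fit.py .465,.199 .499,-.218 .68,-.07; ls pics
```

```text
rack 0.6463235834247041 0.035869624854481634 5.928454249042817 -409.9518355184074
tin [4.8e+03 4.6e-01 2.0e-01]
tin [ 4.80e+03  4.99e-01 -2.22e-01]
tin [ 1.760956e+03  6.700000e-01 -6.500000e-02]
stall 0 [0.6293 0.1608]
stall 1 [0.6423 0.0355]
stall 2 [ 0.6554 -0.0899]
fit0.65.png
scene0.png
top0.png
```

View pics/fit0.65.png

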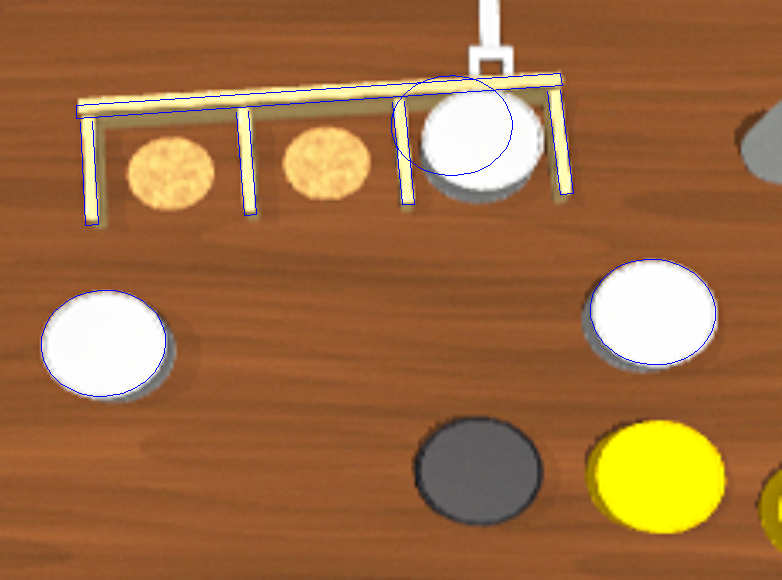

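```bash
sed -i 's/print("tin",np.round(t,3))/print("tin",[round(float(q),4) for q in t])/' fit.py; python3 fit.py .465,.199 .499,-.218 .65,-.09
python3 - <<'E'
from h import *
import glob
c=optics.capture("top")
# hand readings: back board top corners
print(px2w(c,[(234,186),(375,179)],.06)); print(px2w(c,[(238,224),(283,221),(329,219),(375,217)],.045))
E
```

```text
rack 0.6474506633523064 0.03624188773934386 5.417317383149333 -410.2452411238803
tin [4800.0, 0.459, 0.201]
tin [4800.0, 0.499, -0.222]
tin [4108.5166, 0.657, -0.089]
stall 0 [0.6316 0.1613]
stall 1 [0.6435 0.0359]
stall 2 [ 0.6554 -0.0896]
[[ 0.68292124  0.23008372  0.06      ]
 [ 0.7114528  -0.15183149  0.06      ]]
[[ 0.58097628  0.21586549  0.045     ]
 [ 0.59219668  0.09449039  0.045     ]
 [ 0.60071056 -0.02966536  0.045     ]
 [ 0.60921806 -0.15372808  0.045     ]]
```

```bash
cat > plan.py <<'E'
# usage: plan.py x,y,z,yaw [...]  -> slide/turn shares from the present pose to each target (same frame for all)
from h import *
import sys
s=get_state(); p=np.array(s["tcp_pos"]); e=s["eef_rot"]; M=R.from_euler("xyz",e,degrees=True)
print("now",round(s["time_s"],2),np.round(p,4),np.round(e,1),"F",np.round(s["contact_force"],1),"w",round(s["gripper_width"],3))
for a in sys.argv[1:]:
    x,y,z,w=map(float,a.split(","))
    d=M.inv().apply(np.array([x,y,z])-p)/.15; t=-((w-e[2]+180)%360-180)/90
    print(np.round(d,3).tolist(),round(t,3))
E
python3 plan.py .3403,.4316,.22,-41 .406,.2465,.20,-41
```

```text
now 0.75 [0.2745 0.6166 0.2266] [-180.   -0.  -24.] F [ 0.  -0.4  0. ] w 0.087
[0.902, 0.949, 0.044] 0.189
[1.804, 1.898, 0.177] 0.189
```

>>> send_rows --moves '[{"slide":[0.18,0.19,0.01],"turn":0.04,"gripper":0.57},{"slide":[0.36,0.38,0.02],"turn":0.08,"gripper":0.57},{"slide":[0.54,0.57,0.03],"turn":0.12,"gripper":0.57},{"slide":[0.72,0.76,0.04],"turn":0.16,"gripper":0.57},{"slide":[0.9,0.95,0.05],"turn":0.19,"gripper":0.57}]'

```text
time_s: 1.17
tcp_pos: [0.3401, 0.4298, 0.2191]
eef_rot: [-180.0, 0.0, -41.3]
contact_force: [1.6, 0.6, 0.8]
gripper_width: 0.06
gripper_force: 0.0
```

```bash
python3 plan.py .406,.2465,.15,-41
```

```text
now 1.17 [0.3401 0.4298 0.2191] [-180.     0.   -41.3] F [1.6 0.6 0.8] w 0.06
[1.136, 0.629, 0.46] -0.003
```

>>> send_rows --moves '[{"slide":[0.2,0.12,0.06],"turn":0,"gripper":0.57},{"slide":[0.4,0.24,0.15],"turn":0,"gripper":0.57},{"slide":[0.6,0.36,0.25],"turn":0,"gripper":0.57},{"slide":[0.8,0.48,0.35],"turn":0,"gripper":0.57},{"slide":[0.98,0.6,0.46],"turn":0,"gripper":0.57}]'

```text
time_s: 1.58
tcp_pos: [0.392, 0.2656, 0.1501]
eef_rot: [-179.9, 0.0, -41.1]
contact_force: [0.5, 0.4, -0.3]
gripper_width: 0.0497
gripper_force: 0.0
```

```bash
python3 plan.py .406,.2465,.012,-41 .436,.220,.012,-41
```

```text
now 1.58 [0.392  0.2656 0.1501] [-179.9    0.   -41.1] F [ 0.5  0.4 -0.3] w 0.05
[0.154, 0.036, 0.921] -0.001
[0.421, 0.038, 0.921] -0.001
```

>>> send_rows --moves '[{"slide":[0.08,0.02,0.25],"turn":0,"gripper":0.57},{"slide":[0.15,0.036,0.5],"turn":0,"gripper":0.57},{"slide":[0.15,0.036,0.72],"turn":0,"gripper":0.57},{"slide":[0.15,0.036,0.88],"turn":0,"gripper":0.57},{"slide":[0.15,0.036,0.92],"turn":0,"gripper":0.57}]'

```text
time_s: 2.0
tcp_pos: [0.4036, 0.246, 0.0088]
eef_rot: [179.7, -0.0, -41.2]
contact_force: [-0.5, -0.5, -0.2]
gripper_width: 0.05
gripper_force: 0.0
```

```bash
python3 plan.py .474,.187,.012,-41; python3 fit.py .459,.201
```

```text
now 2.0 [0.4036 0.246  0.0088] [179.7  -0.  -41.2] F [-0.5 -0.5 -0.2] w 0.05
[0.612, -0.013, -0.021] -0.002
rack 0.6463251528582913 0.03649145398643771 6.71359370614249 -410.10328821085363
tin [4122.5166, 0.46, 0.199]
stall 0 [0.6276 0.1612]
stall 1 [0.6424 0.036 ]
stall 2 [ 0.6571 -0.0891]
```

>>> send_rows --moves '[{"slide":[0.12,0,-0.02],"turn":0,"gripper":0.57},{"slide":[0.25,0,-0.02],"turn":0,"gripper":0.57},{"slide":[0.38,0,-0.02],"turn":0,"gripper":0.57},{"slide":[0.5,0,-0.02],"turn":0,"gripper":0.57},{"slide":[0.59,0,-0.02],"turn":0,"gripper":0.57}]'

```text
time_s: 2.47
tcp_pos: [0.4731, 0.1905, 0.0169]
eef_rot: [-179.9, -0.0, -41.1]
contact_force: [-1.4, 1.6, -0.6]
gripper_width: 0.0498
gripper_force: 1.0
```

```bash
cat > rk.py <<'E'
from h import *
c=optics.capture("top"); im=c["img"]; hsv=cv2.cvtColor(im,cv2.COLOR_RGB2HSV)
g=im.astype(float).min(axis=2)
# back-board top: per column, weighted centroid of bright pale pixels near the line (234,186)-(375,179)
P=[]
for u in range(240,371):
    v0=186.5-(u-234)*7/141.; vs=np.arange(int(v0)-5,int(v0)+5)
    w=np.array([max(0,im[v,u,0]-165.)*(hsv[v,u,1]>50) for v in vs])
    if w.sum()>0: P.append((u,(w*vs).sum()/w.sum()))
W=px2w(c,P,.06)[:,:2]
for k in range(3):
    f=np.polyfit(W[:,1],W[:,0],1); r=W[:,0]-np.polyval(f,W[:,1]); W=W[abs(r)<2*r.std()+1e-4]
print("back line x=",f,"yaw",-np.degrees(np.arctan(f[0])),len(W),r.std())
E
python3 rk.py; python3 fit.py .506,.160; python3 plan.py .4,.2,.012,-41
```

```text
back line x= [-0.09071644  0.70455512] yaw 5.183480879238218 123 0.000488301429862389
rack 0.647583980496403 0.03618258955922675 6.381893216848652 -416.1917864626937
tin [2906.9131, 0.514, 0.153]
stall 0 [0.6296 0.161 ]
stall 1 [0.6436 0.0357]
stall 2 [ 0.6576 -0.0895]
now 2.57 [0.4735 0.1902 0.0168] [-179.8   -0.   -41.2] F [ 0.1 -0.3  0.1] w 0.05
[-0.412, 0.274, 0.031] -0.002
```

```bash
python3 plan.py .435,.222,.014,-41 .412,.20,.014,-26 .41,.17,.014,-15 .412,.142,.014,5
```

```text
now 2.57 [0.4735 0.1902 0.0168] [-179.8   -0.   -41.2] F [ 0.1 -0.3  0.1] w 0.05
[-0.333, 0.01, 0.018] -0.002
[-0.352, 0.221, 0.018] -0.168
[-0.23, 0.38, 0.018] -0.291
[-0.097, 0.512, 0.017] -0.513
```

>>> send_rows --moves '[{"slide":[-0.27,0.01,0.02],"turn":0,"gripper":0.57},{"slide":[-0.39,0.14,0.02],"turn":-0.07,"gripper":0.57},{"slide":[-0.35,0.26,0.02],"turn":-0.15,"gripper":0.57},{"slide":[-0.23,0.38,0.02],"turn":-0.23,"gripper":0.57},{"slide":[-0.1,0.51,0.02],"turn":-0.31,"gripper":0.57}]'

```text
time_s: 2.98
tcp_pos: [0.4099, 0.1435, 0.0135]
eef_rot: [-179.9, -0.1, -12.7]
contact_force: [0.1, 0.4, 0.3]
gripper_width: 0.0501
gripper_force: 0.0
```

```bash
python3 plan.py .43,.1425,.014,5.2 .5,.149,.014,5.2 
```

```text
now 2.98 [0.4099 0.1435 0.0135] [-1.799e+02 -1.000e-01 -1.270e+01] F [0.1 0.4 0.3] w 0.05
[0.132, -0.023, -0.003] -0.199
[0.578, -0.168, -0.002] -0.199
```

>>> send_rows --moves '[{"slide":[0.05,-0.01,0],"turn":-0.07,"gripper":0.57},{"slide":[0.1,-0.02,0],"turn":-0.14,"gripper":0.57},{"slide":[0.14,-0.025,0],"turn":-0.2,"gripper":0.57},{"slide":[0.24,-0.057,0],"turn":-0.2,"gripper":0.57},{"slide":[0.33,-0.087,0],"turn":-0.2,"gripper":0.57}]'

```text
time_s: 3.4
tcp_pos: [0.4619, 0.1446, 0.0137]
eef_rot: [-179.9, -0.1, 4.8]
contact_force: [-15.2, 0.8, 6.6]
gripper_width: 0.0498
gripper_force: 8.1
```

```bash
python3 plan.py .55,.1533,.014,5.2 .575,.1556,.014,5.2 ; python3 fit.py .52,.15
```

```text
now 3.4 [0.4619 0.1446 0.0137] [-1.799e+02 -1.000e-01  4.800e+00] F [-15.2   0.8   6.6] w 0.05
[0.59, -0.009, -0.001] -0.005
[0.757, -0.01, -0.001] -0.005
rack 0.6476847540216618 0.036470405079733675 5.490981611895797 -377.21690608663664
tin [1634.8711, 0.515, 0.154]
stall 0 [0.6316 0.1615]
stall 1 [0.6437 0.0361]
stall 2 [ 0.6558 -0.0893]
```

Contact is made. Now pushing along the stall axis.

>>> send_rows --moves '[{"slide":[0.1,0,0],"turn":0,"gripper":0.57},{"slide":[0.22,0,0],"turn":0,"gripper":0.57},{"slide":[0.34,-0.005,0],"turn":0,"gripper":0.57},{"slide":[0.45,-0.01,0],"turn":0,"gripper":0.57},{"slide":[0.54,-0.01,0],"turn":0,"gripper":0.57}]'

```text
time_s: 3.87
tcp_pos: [0.542, 0.1524, 0.0131]
eef_rot: [-180.0, 0.0, 4.7]
contact_force: [-2.7, -0.3, 1.5]
gripper_width: 0.0501
gripper_force: 1.6
```

```bash
python3 plan.py .583,.1563,.014,5.2; python3 fit.py .595,.157
```

```text
now 3.87 [0.542  0.1524 0.0131] [-180.     0.     4.7] F [-2.7 -0.3  1.5] w 0.05
[0.275, -0.003, -0.006] -0.005
rack 0.64817271330746 0.037375106013846554 5.349578558779293 -158.33619522116544
tin [1286.5176, 0.605, 0.162]
stall 0 [0.6324 0.1625]
stall 1 [0.6442 0.037 ]
stall 2 [ 0.6559 -0.0884]
```

```bash
ls -t pics | head -1 ; cp pics/$(ls -t pics|head -1) pics/v1.png
```

```text
fit3.92.png
```

View pics/v1.png

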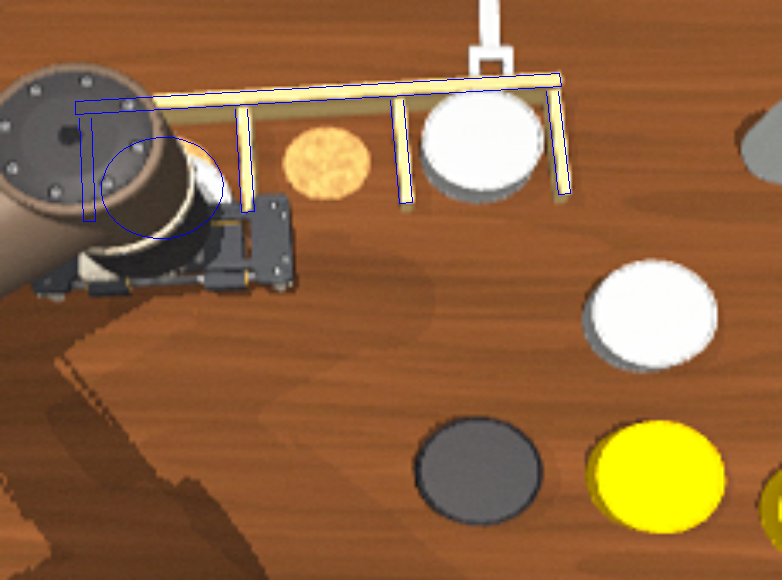

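The tin is entering the left stall; its visible right edge near (228,195) clears the partition. I'll keep going slowly until the force rises.

>>> send_rows --moves '[{"slide":[0.06,0,0],"turn":0,"gripper":0.57},{"slide":[0.12,0,0],"turn":0,"gripper":0.57},{"slide":[0.17,0,0],"turn":0,"gripper":0.57},{"slide":[0.22,0,0],"turn":0,"gripper":0.57},{"slide":[0.25,0,0],"turn":0,"gripper":0.57}]'

```text
time_s: 4.33
tcp_pos: [0.5791, 0.155, 0.0126]
eef_rot: [180.0, 0.0, 4.7]
contact_force: [-5.9, -0.5, 4.3]
gripper_width: 0.0495
gripper_force: 3.2
```

>>> send_rows --moves '[{"slide":[0.015,0,0],"turn":0,"gripper":0.57},{"slide":[0.03,0,0],"turn":0,"gripper":0.57},{"slide":[0.04,0,0],"turn":0,"gripper":0.57},{"slide":[0.05,0,0],"turn":0,"gripper":0.57},{"slide":[0.05,0,0],"turn":0,"gripper":0.57}]'

```text
time_s: 4.75
tcp_pos: [0.5863, 0.1553, 0.0123]
eef_rot: [180.0, 0.0, 4.7]
contact_force: [-3.8, -0.6, 4.7]
gripper_width: 0.0502
gripper_force: 2.7
```

>>> send_rows --moves '[{"slide":[0.01,0,0],"turn":0,"gripper":0.57},{"slide":[0.02,0,0],"turn":0,"gripper":0.57},{"slide":[0.03,0,0],"turn":0,"gripper":0.57},{"slide":[0.035,0,0],"turn":0,"gripper":0.57},{"slide":[0.035,0,0],"turn":0,"gripper":0.57}]'

```text
time_s: 5.17
tcp_pos: [0.587, 0.155, 0.0118]
eef_rot: [179.9, 0.4, 4.7]
contact_force: [-21.6, 3.1, 17.3]
gripper_width: 0.0501
gripper_force: 11.9
```

The force rose and the arm stopped, so the tin is home. Backing off, then on to tin B.

>>> send_rows --moves '[{"slide":[-0.1,0,0],"turn":0,"gripper":0.57},{"slide":[-0.3,0,0],"turn":0,"gripper":0.57},{"slide":[-0.55,0,-0.1],"turn":0,"gripper":0.57},{"slide":[-0.65,0,-0.35],"turn":0,"gripper":0.57},{"slide":[-0.7,0.05,-0.6],"turn":0,"gripper":0.57}]'

```text
time_s: 5.58
tcp_pos: [0.485, 0.1393, 0.1018]
eef_rot: [179.9, 0.2, 4.8]
contact_force: [2.5, 1.4, 1.4]
gripper_width: 0.0501
gripper_force: 0.0
```

```bash
python3 fit.py .634,.161 .499,-.221; python3 plan.py .492,-.07,.12,-30 .493,-.31,.12,-94
```

```text
rack 0.6491056706657861 0.03695677299060318 5.058497893643577 -249.95438004694847
tin [2211.9258, 0.634, 0.158]
tin [4800.0, 0.499, -0.222]
stall 0 [0.634  0.1621]
stall 1 [0.6451 0.0366]
stall 2 [ 0.6562 -0.0889]
now 5.63 [0.4889 0.1404 0.1103] [-179.8   -0.5    4.9] F [-0.1 -0.4  6.5] w 0.05
[-0.098, 1.399, -0.07] 0.387
[-0.227, 2.994, -0.076] 1.098
```

```bash
cp pics/$(ls -t pics|grep fit|head -1) pics/v2.png
```

```text
(no output)
```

View pics/v2.png

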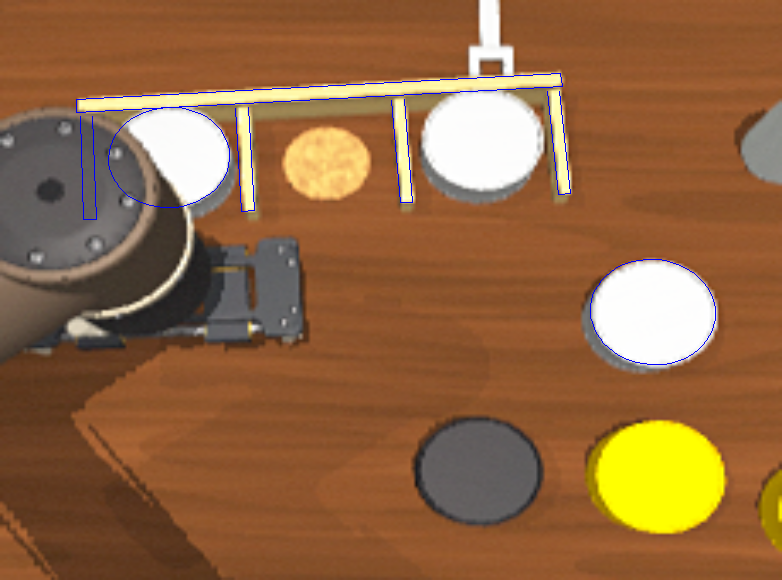

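The overlay shows tin A home in the left stall and touching the back board, like the parked tin. Moving around to the right of tin B.

>>> send_rows --moves '[{"slide":[0,0.2,-0.03],"turn":0.07,"gripper":0.57},{"slide":[0,0.4,-0.07],"turn":0.15,"gripper":0.57},{"slide":[0,0.6,-0.1],"turn":0.23,"gripper":0.57},{"slide":[-0.02,0.8,-0.1],"turn":0.31,"gripper":0.57},{"slide":[-0.05,1.0,-0.1],"turn":0.39,"gripper":0.57}]'

```text
time_s: 6.05
tcp_pos: [0.494, -0.0112, 0.1179]
eef_rot: [-179.9, -0.1, -30.6]
contact_force: [-0.0, -0.5, 0.0]
gripper_width: 0.0498
gripper_force: 0.0
```

```bash
python3 plan.py .49,-.16,.12,-65 
```

```text
now 6.05 [ 0.494  -0.0112  0.1179] [-1.799e+02 -1.000e-01 -3.060e+01] F [-0.  -0.5  0. ] w 0.05
[0.482, 0.868, -0.015] 0.383
```

>>> send_rows --moves '[{"slide":[0.11,0.2,-0.02],"turn":0.07,"gripper":0.57},{"slide":[0.22,0.4,-0.02],"turn":0.15,"gripper":0.57},{"slide":[0.33,0.6,-0.02],"turn":0.23,"gripper":0.57},{"slide":[0.44,0.8,-0.02],"turn":0.31,"gripper":0.57},{"slide":[0.55,1.0,-0.02],"turn":0.39,"gripper":0.57}]'

```text
time_s: 6.47
tcp_pos: [0.4891, -0.1832, 0.1206]
eef_rot: [-179.9, -0.1, -65.5]
contact_force: [1.8, -0.2, 0.4]
gripper_width: 0.0499
gripper_force: 0.0
```

```bash
python3 plan.py .490,-.308,.12,-95.5 .490,-.308,.014,-95.5
```

```text
now 6.47 [ 0.4891 -0.1832  0.1206] [-1.799e+02 -1.000e-01 -6.550e+01] F [ 1.8 -0.2  0.4] w 0.05
[0.76, 0.339, 0.004] 0.333
[0.759, 0.341, 0.711] 0.333
```

>>> send_rows --moves '[{"slide":[0.2,0.09,0],"turn":0.07,"gripper":0.57},{"slide":[0.4,0.18,0],"turn":0.15,"gripper":0.57},{"slide":[0.6,0.27,0],"turn":0.23,"gripper":0.57},{"slide":[0.75,0.34,0.02],"turn":0.31,"gripper":0.57},{"slide":[0.76,0.34,0.05],"turn":0.335,"gripper":0.57}]'

```text
time_s: 6.88
tcp_pos: [0.4908, -0.3105, 0.1128]
eef_rot: [-179.8, -0.1, -95.9]
contact_force: [1.4, 0.6, 0.6]
gripper_width: 0.05
gripper_force: 0.0
```

```bash
python3 plan.py .490,-.308,.014,-95.5; python3 fit.py .499,-.221
```

```text
now 6.88 [ 0.4908 -0.3105  0.1128] [-1.798e+02 -1.000e-01 -9.590e+01] F [1.4 0.6 0.6] w 0.05
[-0.017, 0.009, 0.659] -0.005
rack 0.6484977724697925 0.035400191218596916 5.705027231410432 -178.8482342239305
tin [433.5957, 0.51, -0.219]
stall 0 [0.632  0.1604]
stall 1 [0.6445 0.035 ]
stall 2 [ 0.657  -0.0904]
```

>>> send_rows --moves '[{"slide":[-0.01,0.01,0.2],"turn":0,"gripper":0.57},{"slide":[-0.015,0.01,0.4],"turn":0,"gripper":0.57},{"slide":[-0.015,0.01,0.55],"turn":0,"gripper":0.57},{"slide":[-0.015,0.01,0.63],"turn":0,"gripper":0.57},{"slide":[-0.015,0.01,0.65],"turn":0,"gripper":0.57}]'

```text
time_s: 7.35
tcp_pos: [0.4876, -0.3032, 0.0128]
eef_rot: [179.8, 0.0, -95.3]
contact_force: [0.2, 0.0, 0.9]
gripper_width: 0.0499
gripper_force: 0.0
```

```bash
python3 plan.py .500,-.2,.014,-95.5  .516,-.028,.014,-95.5
```

```text
now 7.35 [ 0.4876 -0.3032  0.0128] [179.8   0.  -95.3] F [0.2 0.  0.9] w 0.05
[-0.693, -0.02, -0.008] 0.003
[-1.844, -0.021, -0.007] 0.003
```

Pushing B along tool −x.

>>> send_rows --moves '[{"slide":[-0.1,-0.005,-0.01],"turn":0,"gripper":0.57},{"slide":[-0.22,-0.01,-0.01],"turn":0,"gripper":0.57},{"slide":[-0.36,-0.012,-0.01],"turn":0,"gripper":0.57},{"slide":[-0.5,-0.015,-0.01],"turn":0,"gripper":0.57},{"slide":[-0.64,-0.02,-0.01],"turn":0,"gripper":0.57}]'

```text
time_s: 7.77
tcp_pos: [0.5014, -0.2078, 0.0176]
eef_rot: [-179.9, -0.0, -95.3]
contact_force: [-0.3, -2.1, -1.2]
gripper_width: 0.05
gripper_force: 1.0
```

```bash
python3 plan.py .500,-.2,.014,-95.5  .516,-.028,.014,-95.5
```

```text
now 7.77 [ 0.5014 -0.2078  0.0176] [-179.9   -0.   -95.3] F [-0.3 -2.1 -1.2] w 0.05
[-0.051, 0.014, 0.024] 0.003
[-1.203, 0.013, 0.023] 0.003
```

>>> send_rows --moves '[{"slide":[-0.15,0.005,0.02],"turn":0,"gripper":0.57},{"slide":[-0.3,0.01,0.02],"turn":0,"gripper":0.57},{"slide":[-0.45,0.012,0.02],"turn":0,"gripper":0.57},{"slide":[-0.6,0.012,0.02],"turn":0,"gripper":0.57},{"slide":[-0.74,0.012,0.02],"turn":0,"gripper":0.57}]'

```text
time_s: 8.18
tcp_pos: [0.5103, -0.0968, 0.015]
eef_rot: [-179.8, 0.0, -95.2]
contact_force: [0.4, -3.8, 0.8]
gripper_width: 0.0497
gripper_force: 2.4
```

```bash
python3 plan.py .516,-.028,.014,-95.5; python3 fit.py .515,-.04
```

```text
now 8.18 [ 0.5103 -0.0968  0.015 ] [-179.8    0.   -95.2] F [ 0.4 -3.8  0.8] w 0.05
[-0.46, 0.004, 0.007] 0.003
rack 0.6501780551091182 0.03598477343660579 5.3729490166767855 -222.5195223202959
tin [925.04, 0.515, -0.047]
stall 0 [0.6344 0.1611]
stall 1 [0.6462 0.0356]
stall 2 [ 0.658  -0.0898]
```

>>> send_rows --moves '[{"slide":[-0.12,0,0],"turn":0,"gripper":0.57},{"slide":[-0.24,0,0],"turn":0,"gripper":0.57},{"slide":[-0.34,0,0],"turn":0,"gripper":0.57},{"slide":[-0.42,0,0],"turn":0,"gripper":0.57},{"slide":[-0.45,0,0],"turn":0,"gripper":0.57}]'

```text
time_s: 8.65
tcp_pos: [0.5164, -0.0294, 0.0146]
eef_rot: [-179.9, 0.0, -95.2]
contact_force: [-0.2, -5.2, 4.4]
gripper_width: 0.0498
gripper_force: 2.6
```

>>> send_rows --moves '[{"slide":[0.15,0,0],"turn":0,"gripper":0.57},{"slide":[0.3,0,-0.15],"turn":0,"gripper":0.57},{"slide":[0.32,0,-0.4],"turn":-0.03,"gripper":0.57},{"slide":[0.32,0.1,-0.5],"turn":-0.11,"gripper":0.57},{"slide":[0.32,0.3,-0.5],"turn":-0.19,"gripper":0.57}]'

```text
time_s: 9.07
tcp_pos: [0.4712, -0.0743, 0.0925]
eef_rot: [-179.5, -0.1, -78.0]
contact_force: [-0.4, 0.4, 0.9]
gripper_width: 0.0499
gripper_force: 0.0
```

```bash
python3 fit.py .517,.022; python3 plan.py .425,.0155,.09,5.2
```

```text
rack 0.6488289972467054 0.03577850760642544 5.8077484303513325 -346.7536472804958
tin [667.9863, 0.509, 0.036]
stall 0 [0.6321 0.1607]
stall 1 [0.6448 0.0354]
stall 2 [ 0.6576 -0.09  ]
now 9.12 [ 0.4619 -0.0746  0.09  ] [-1.799e+02  1.000e-01 -7.760e+01] F [-10.8  -1.5  -4.5] w 0.05
[-0.64, 0.111, 0.001] -0.92
```

```bash
cp pics/$(ls -t pics|grep fit|head -1) pics/v3.png
```

```text
(no output)
```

View pics/v3.png

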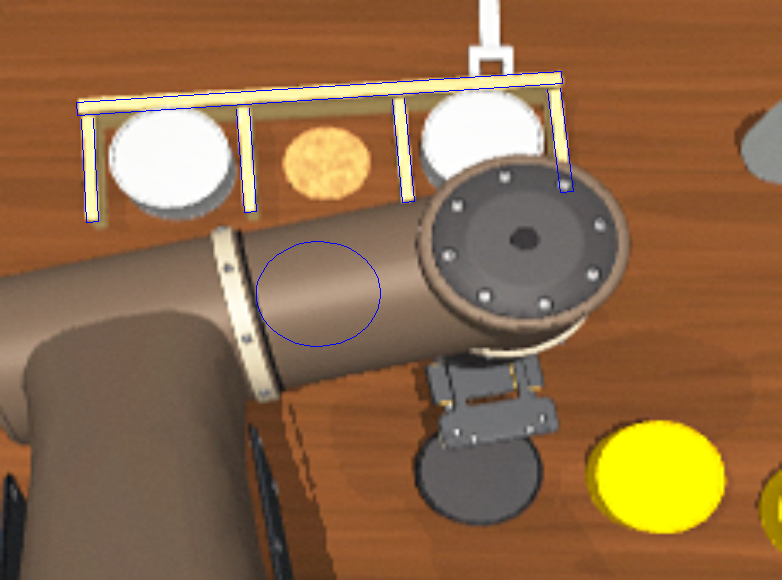

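The arm hides tin B, but tin A sits properly in the left stall and the parked tin is unmoved. Now swinging behind B.

>>> send_rows --moves '[{"slide":[-0.15,0.02,0],"turn":-0.08,"gripper":0.57},{"slide":[-0.3,0.04,0],"turn":-0.16,"gripper":0.57},{"slide":[-0.45,0.06,0],"turn":-0.24,"gripper":0.57},{"slide":[-0.55,0.09,0],"turn":-0.32,"gripper":0.57},{"slide":[-0.64,0.11,0],"turn":-0.4,"gripper":0.57}]'

```text
time_s: 9.53
tcp_pos: [0.4301, 0.0173, 0.0888]
eef_rot: [-179.9, -0.0, -42.2]
contact_force: [-0.1, 0.1, -0.6]
gripper_width: 0.0498
gripper_force: 0.0
```

>>> send_rows --moves '[{"slide":[0,0,0],"turn":-0.08,"gripper":0.57},{"slide":[0,0,0],"turn":-0.16,"gripper":0.57},{"slide":[0,0,0],"turn":-0.24,"gripper":0.57},{"slide":[0,0,0],"turn":-0.32,"gripper":0.57},{"slide":[0,0,0],"turn":-0.4,"gripper":0.57}]'

```text
time_s: 9.95
tcp_pos: [0.4306, 0.0165, 0.0887]
eef_rot: [-180.0, -0.0, -6.4]
contact_force: [0.1, 0.3, 0.7]
gripper_width: 0.05
gripper_force: 0.0
```

```bash
python3 fit.py .517,.022; python3 plan.py .43,.016,.09,5.2 .43,.016,.014,5.2
```

```text
rack 0.6488707181481665 0.03618807582428412 5.159442716409154 -392.56237456184556
tin [600.5078, 0.514, 0.007]
stall 0 [0.6336 0.1613]
stall 1 [0.6449 0.0358]
stall 2 [ 0.6562 -0.0897]
now 10.0 [0.4306 0.0165 0.0887] [-180.    -0.    -5.8] F [ 0.7  0.4 -0.2] w 0.05
[-0.004, 0.003, -0.009] -0.122
[-0.004, 0.004, 0.498] -0.122
```

```bash
cp pics/$(ls -t pics|grep fit|head -1) pics/v4.png
```

```text
(no output)
```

View pics/v4.png

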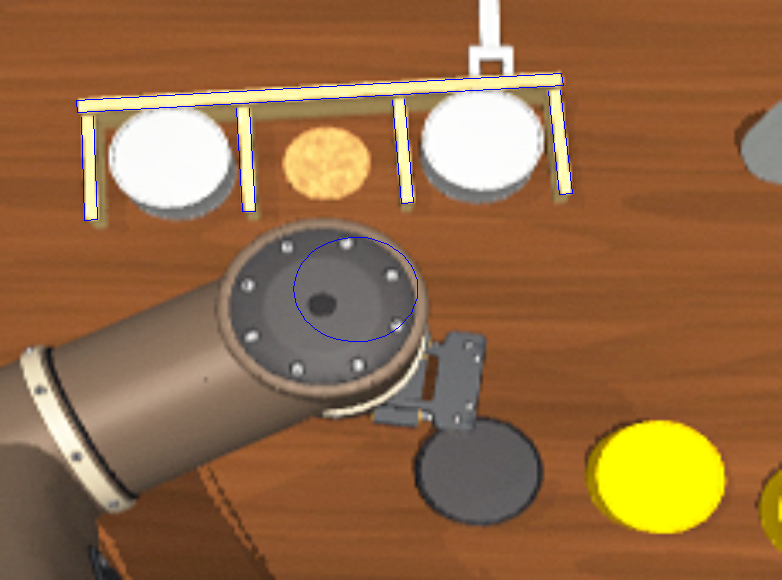

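The wrist still hides tin B from above, so I'll descend and check with the scene camera.

>>> send_rows --moves '[{"slide":[0,0,0],"turn":-0.07,"gripper":0.57},{"slide":[0,0,0.1],"turn":-0.12,"gripper":0.57},{"slide":[0,0,0.3],"turn":-0.122,"gripper":0.57},{"slide":[0,0,0.45],"turn":-0.122,"gripper":0.57},{"slide":[0,0,0.5],"turn":-0.122,"gripper":0.57}]'

```text
time_s: 10.42
tcp_pos: [0.4289, 0.0156, 0.0113]
eef_rot: [179.9, 0.2, 4.1]
contact_force: [-0.5, -0.5, -0.1]
gripper_width: 0.0503
gripper_force: 0.0
```

```bash
python3 - <<'E'
from h import *
c=optics.capture("scene"); im=c["img"][:,:,::-1].copy()
for d in optics.look_for("scene","tin_b"): print(np.round(d["location"],3),round(d["p"],2))
for t in ((.5165,.024),(.634,.160),(.657,-.089)): cv2.polylines(im,[np.round(circ(c,*t)).astype(np.int32)],True,(255,0,0),1)
cv2.imwrite("pics/v5.png",cv2.resize(im[120:320,180:420],None,fx=3,fy=3))
E
python3 plan.py .463,.019,.014,5.2 .51,.0233,.014,5.2 .598,.0313,.014,5.2
```

```text
[0.64  0.15  0.059] 0.98
[ 0.376 -0.106  0.053] 0.98
[0.539 0.008 0.057] 0.96
[ 0.369 -0.237  0.057] 0.81
[ 0.345 -0.368  0.056] 0.63
now 10.52 [0.4296 0.0157 0.0126] [179.9   0.2   4.2] F [0.  0.  0.3] w 0.05
[0.224, -0.006, -0.01] -0.012
[0.538, -0.011, -0.011] -0.012
[1.127, -0.022, -0.013] -0.012
```

View pics/v5.png

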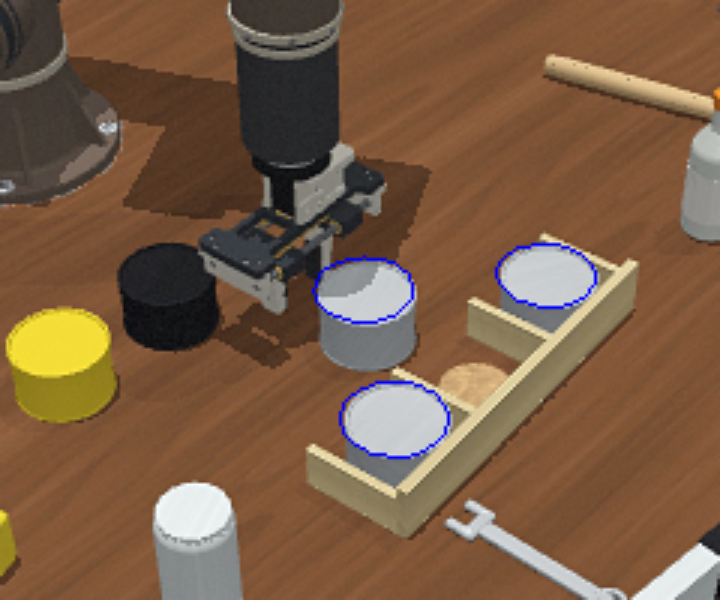

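The scene view confirms tin B at about (0.517, 0.024), on the middle stall's axis. Pushing it in.

>>> send_rows --moves '[{"slide":[0.1,0,-0.01],"turn":-0.01,"gripper":0.57},{"slide":[0.2,-0.005,-0.01],"turn":-0.01,"gripper":0.57},{"slide":[0.31,-0.008,-0.01],"turn":-0.01,"gripper":0.57},{"slide":[0.43,-0.01,-0.01],"turn":-0.01,"gripper":0.57},{"slide":[0.55,-0.011,-0.01],"turn":-0.01,"gripper":0.57}]'

```text
time_s: 10.93
tcp_pos: [0.513, 0.0239, 0.0165]
eef_rot: [-180.0, 0.0, 5.1]
contact_force: [-2.8, 0.4, 0.7]
gripper_width: 0.05
gripper_force: 1.4
```

```bash
python3 plan.py .585,.0301,.014,5.2; python3 - <<'E'
from h import *
c=optics.capture("scene"); im=c["img"][:,:,::-1].copy()
cv2.imwrite("pics/v6.png",cv2.resize(im[180:310,260:400],None,fx=4,fy=4))
E
```

```text
now 10.93 [0.513  0.0239 0.0165] [-180.     0.     5.1] F [-2.8  0.4  0.7] w 0.05
[0.482, 0.001, 0.016] -0.001
```

View pics/v6.png

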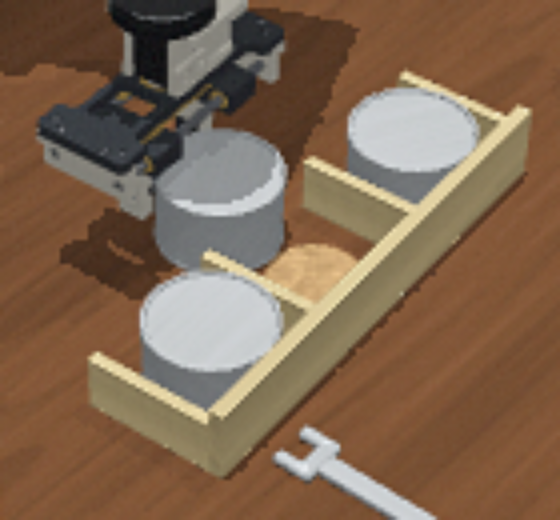

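Tin B is entering midway between the partitions (around 220,200 in the crop). Continuing.

>>> send_rows --moves '[{"slide":[0.1,0,0.01],"turn":0,"gripper":0.57},{"slide":[0.2,0,0.015],"turn":0,"gripper":0.57},{"slide":[0.3,0,0.015],"turn":0,"gripper":0.57},{"slide":[0.39,0,0.015],"turn":0,"gripper":0.57},{"slide":[0.46,0,0.015],"turn":0,"gripper":0.57}]'

```text
time_s: 11.4
tcp_pos: [0.5822, 0.0303, 0.0141]
eef_rot: [-180.0, -0.0, 5.1]
contact_force: [-4.2, -0.9, 2.1]
gripper_width: 0.0499
gripper_force: 2.5
```

>>> send_rows --moves '[{"slide":[0.025,0,0],"turn":0,"gripper":0.57},{"slide":[0.045,0,0],"turn":0,"gripper":0.57},{"slide":[0.065,0,0],"turn":0,"gripper":0.57},{"slide":[0.08,0,0],"turn":0,"gripper":0.57},{"slide":[0.08,0,0],"turn":0,"gripper":0.57}]'

```text
time_s: 11.82
tcp_pos: [0.5927, 0.0312, 0.0133]
eef_rot: [180.0, 0.0, 5.1]
contact_force: [-2.4, -1.4, 3.8]
gripper_width: 0.0499
gripper_force: 2.4
```

>>> send_rows --moves '[{"slide":[0.015,0,0],"turn":0,"gripper":0.57},{"slide":[0.025,0,0],"turn":0,"gripper":0.57},{"slide":[0.035,0,0],"turn":0,"gripper":0.57},{"slide":[0.045,0,0],"turn":0,"gripper":0.57},{"slide":[0.045,0,0],"turn":0,"gripper":0.57}]'

```text
time_s: 12.23
tcp_pos: [0.598, 0.0316, 0.0131]
eef_rot: [180.0, 0.2, 5.1]
contact_force: [-8.2, 0.3, 6.0]
gripper_width: 0.0502
gripper_force: 5.0
```

>>> send_rows --moves '[{"slide":[0.01,0,0],"turn":0,"gripper":0.57},{"slide":[0.02,0,0],"turn":0,"gripper":0.57},{"slide":[0.02,0,0],"turn":0,"gripper":0.57},{"slide":[0.02,0,0],"turn":0,"gripper":0.57},{"slide":[0.02,0,0],"turn":0,"gripper":0.57}]'

```text
time_s: 12.65
tcp_pos: [0.5981, 0.0315, 0.0127]
eef_rot: [180.0, 0.4, 5.1]
contact_force: [-17.0, 2.3, 12.4]
gripper_width: 0.0497
gripper_force: 9.8
```

It's home against the board: the tool has stopped and the force rises. Retreating and clearing the view.

>>> send_rows --moves '[{"slide":[-0.08,0,0],"turn":0,"gripper":0.57},{"slide":[-0.3,0,0],"turn":0,"gripper":0.57},{"slide":[-0.55,0,-0.1],"turn":0,"gripper":0.57},{"slide":[-0.75,0,-0.3],"turn":0,"gripper":0.57},{"slide":[-0.9,0,-0.55],"turn":0,"gripper":0.57}]'

```text
time_s: 13.07
tcp_pos: [0.4662, 0.0192, 0.0919]
eef_rot: [179.9, 0.2, 5.1]
contact_force: [0.1, 1.7, 1.0]
gripper_width: 0.0499
gripper_force: 0.0
```

>>> send_rows --moves '[{"slide":[0,-0.15,-0.15],"turn":0,"gripper":0.57},{"slide":[0,-0.35,-0.3],"turn":0,"gripper":0.57},{"slide":[0,-0.55,-0.4],"turn":0,"gripper":0.57},{"slide":[0,-0.75,-0.5],"turn":0,"gripper":0.57},{"slide":[0,-0.9,-0.5],"turn":0,"gripper":0.57}]'

```text
time_s: 13.48
tcp_pos: [0.4596, 0.1579, 0.1721]
eef_rot: [-179.8, -0.4, 5.2]
contact_force: [0.6, 0.2, -0.3]
gripper_width: 0.0499
gripper_force: 0.0
```

```bash
python3 rk.py; python3 fit.py .636,.160 .648,.035 .658,-.089; python3 plan.py; cp pics/$(ls -t pics|grep fit|head -1) pics/v7.png
```

```text
back line x= [-0.09077611  0.70454318] yaw 5.18687198933251 121 0.0005020459255654922
rack 0.6492325510411486 0.03619335918108672 5.1455233858220915 -333.40370590911095
tin [3997.6191, 0.634, 0.158]
tin [4129.6084, 0.645, 0.036]
tin [4105.6924, 0.657, -0.089]
stall 0 [0.6339 0.1613]
stall 1 [0.6452 0.0358]
stall 2 [ 0.6565 -0.0897]
now 13.58 [0.4587 0.1581 0.1696] [-179.8   -0.2    5.3] F [ 0.6 -2.   0. ] w 0.05
```

View pics/v7.png

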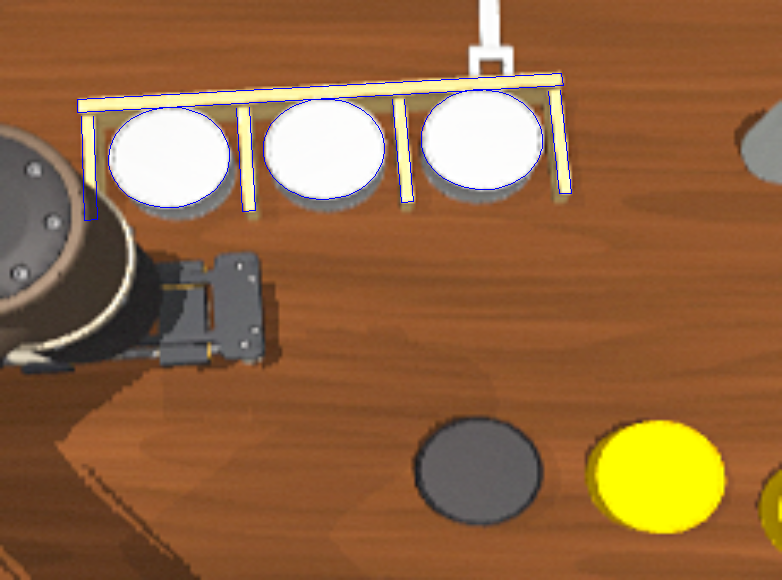

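All three tins stand home in line (lids at about (170,157), (324,148) and (482,139)), within 3 mm of the stall points. Handing in.

```bash
python3 -c "
from plant import order
print(order.close_job())"
```

```text
the job is handed in; nothing more can be done
None
```

Both loose tins are in their own stalls, one in the left and one in the middle, pushed upright against the back board. The parked tin and everything else I could see in the final top view is where it was, and the job was handed in at about 13.6 s.

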